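Shift the tube mixer into third gear and start it

TASK

The tube roller mixer is to run in third gear. Only pushing with the fingertips or the outside of the fingers, never gripping the gear lever, bring it to neutral along the left-hand channel of its H-shaped gate, push it across to the right, and then forward, away from you, fully home into the third slot (the one with three dots). Once it is home, press the green start button all the way down and let it go; do not press the red stop button, and leave the tubes on the rollers and everything else on the desk where it is.

Things in the scene. Friction and masses are not known exactly. Their poses are not given: they have to be found in the camera images.
- mixer: Tube roller mixer, fixed to the desk: white box 200 mm deep (its x), 460 mm long (its y), turned by up to 0.2 rad. Left half (+y): roller bed; right half (-y): grey control deck, 82 mm above the desk. Origin: centre of its underside. x points forward (away from the operator), y left, z up. The axes of gate_mid, slot3_end and lever_pivot are parallel to these.
- gate_mid (a point): Middle of the top of the bright metal gate plate (108 x 100 mm, 6 mm thick, top 98 mm above the desk), at mixer (0, -0.150, 0.098). Its H: two channels along x, 12 mm wide, centred 12.2 mm left and right of the middle, joined in the middle by the neutral channel, 16 mm wide, along y. The steel lever shaft, 8 mm thick, runs in the H; the plate's edges stop it.
- slot3_end (a point): Forward end of the third slot, on the plate's top: forward right end of the H, three black dots beside it. The other ends: first slot forward left (one black dot), second back left (two black dots), reverse back right (one red dot). The corners between the channels have 3 mm chamfers.
- lever_pivot (a point): Point about which the lever leans both ways, at mixer (0, -0.150, 0.035), 140 mm below the knob's centre along the lever. With f and a the values of lever_fore and lever_across, the knob's centre stands at mixer (0.140 sin f, -0.150 - 0.140 sin a cos f, 0.035 + 0.140 cos a cos f).
- knob (a point): Centre of the gear lever's black knob: a rounded square block 30 x 30 mm, 36 mm high, on a black stem 16 mm thick; about 172 mm above the desk in neutral at either side, 166 mm in a slot. Its axes lean with the lever. Pushed at the knob the lever yields at about 2 N and stays where it is left (friction, no spring).
- lever_fore (a joint): Lean of the gear lever forward (+, mixer +x) or back (-), rad; 0 is neutral. The slot ends stop it at about +0.30 and -0.30. It can be moved across only while this is within about 0.06 of 0. It starts anywhere from -0.28 to 0.28, in the left-hand channel.
- lever_across (a joint): Lean of the gear lever to the right (+, mixer -y) or left (-), rad; 0 is the middle of the neutral channel. The left channel lies at about -0.20, the right one at about +0.20; the outer walls stop it at about -0.22 and +0.22.
- start_top (a point): Centre of the top of the green start button, 28 mm across, at mixer (0.045, -0.035), 104 mm above the desk, in a black collar 44 mm across whose top lies 10 mm lower. Pressed straight down.
- start (a joint): Travel of the start button, m: 0 is out, 0.006 all the way down (about 4 N); it springs back.
- stop_top (a point): Centre of the top of the red stop button, of the same make, at mixer (-0.045, -0.035), 104 mm above the desk. Not to be pressed.
- stop (a joint): Travel of the stop button, m: 0 is out, 0.006 all the way down.
- tube_a: Loose blood tube with a purple cap, 12 mm thick and 76 mm long, lying on the rollers of the mixer's left half, its axis along the rollers, about 74 mm above the desk at its highest. Origin: the round end away from the cap; z along the tube to the cap. To be left alone.
- tube_b: Loose blood tube with a purple cap, 12 mm thick and 76 mm long, lying on the rollers of the mixer's left half, its axis along the rollers, about 74 mm above the desk at its highest. Origin: the round end away from the cap; z along the tube to the cap. To be left alone.
- tube_c: Loose blood tube with a purple cap, 12 mm thick and 76 mm long, lying on the rollers of the mixer's left half, its axis along the rollers, about 74 mm above the desk at its highest. Origin: the round end away from the cap; z along the tube to the cap. To be left alone.
- amber_bottle: Loose brown glass bottle with a white cap, 41 mm across, 82 mm high, standing on the desk to the right. Origin: centre of its underside. To be left alone.
- carton: Loose blue and white carton, 63 x 106 x 68 mm, on the desk to the right. Origin: centre of its underside. To be left alone.
- mailer: Loose blue plastic slide box, 31 x 83 x 22 mm, lying on the desk to the right. Origin: centre of its underside. To be left alone.
- dropper: Loose white squeeze bottle with a pointed nozzle, 41 mm across, 118 mm high, standing on the desk left of the mixer. Origin: centre of its underside. To be left alone.

How it is judged (in metres and radians):
On the way, in this order (a step that is already met when the one before it is completed fails the run):
1. the gear lever is fully home in the third slot (value of joint lever_fore above 0.265 rad and value of joint lever_across above 0.165 rad), for 0.2 s.
2. the start button is pressed all the way down (value of joint start above 0.0045 m), for 0.05 s.
At the end, for the whole second after the job is handed in: The gear lever rests fully home in the third slot (lever_fore above 0.265 rad, lever_across above 0.165 rad), the start button has been pressed (over 4.5 mm) after that and is out again, the stop button is out, and the tubes and the loose things on the desk are within 20 mm of where they were (all of step 1 and value of joint each of start, stop below 0.001 m and velocity of joint lever_fore between -0.05 and 0.05 rad/s and distance of each of tube_a, tube_b, tube_c, amber_bottle, carton, mailer, dropper from where it was at the start of the episode below 0.02 m); the robot touches nothing.
It fails at once if the lever is gripped: pressed from two opposite sides of its knob or stem at once ((contact force between the fingers and knob_far_side above 1.5 N and contact force between the fingers and knob_near_side above 1.5 N) or (contact force between the fingers and stem_far_side above 1.5 N and contact force between the fingers and stem_near_side above 1.5 N) or (contact force between the fingers and knob_left_side above 1.5 N and contact force between the fingers and knob_right_side above 1.5 N) or (contact force between the fingers and stem_left_side above 1.5 N and contact force between the fingers and stem_right_side above 1.5 N)).
It fails at once if the start button is pressed while the lever is not home in the third slot (value of joint start above 0.003 m and not (value of joint lever_fore above 0.265 rad and value of joint lever_across above 0.165 rad)).
It fails at once if the stop button is pressed (value of joint stop above 0.003 m).
It fails at once if a tube on the rollers is shifted or lifted by more than 20 mm (distance of any of tube_a, tube_b, tube_c from where it was at the start of the episode above 0.02 m).
It fails at once if a loose thing on the desk is moved or lifted by more than 20 mm (distance of any of amber_bottle, carton, mailer, dropper from where it was at the start of the episode above 0.02 m).
It also fails if it takes over 58 s, if anything falls off the work surface, if the arm or the gripper's body presses on something with over 40 N, if the wrist force passes 120 N, or if a joint passes its speed limit or range.

ROBOT

A 7-joint arm with a two-finger parallel gripper is mounted at the origin on a cart in front of the work surface, level with it; the furniture and walls round the work are solid. World frame = base frame: x ahead of the robot, y to its left, z up, the work surface at z = 0. Lengths are in mm, angles in rad, forces in N, time in s.
With the tool pointing down it reaches from about 350 to 900 mm from the base axis. Payload 7.2 kg.
Tool frame: the origin (TCP) lies at the very end of the fingers, on their centre line; the grasp point (between the pads) lies 19 mm behind it; z points along the fingers, y is the line along which they close (so a half turn about z gives the same grasp; the last joint's range is limited). The gripper opens to 88 mm and grips with 3 to 60 N. Pads are 20 mm wide; open, the fingers measure 115 mm over their backs; the gripper's body (75 mm by 178 mm) begins 61 mm behind the grasp point.
Start: joints at [1.098, 0.411, -0.013, 1.596, 0.006, 1.134, -0.082], TCP at [246.136, -574.497, 187.053] pointing down, gripper open.
Joint ranges: [-2.95, 2.95], [-0.29, 1.99], [-1.47, 1.44], [0.14, 2.54], [-1.03, 4.17], [0.13, 1.85], [-2.86, 2.86]. Speed limits (rad/s): [2.39, 2.39, 3.01, 3.01, 3.14, 3.14, 3.14].

INTERFACE

Orientations are given as a 3x3 rotation matrix whose columns are the frame's x, y, z axes.
In Python, from workcell import r gives the robot as it stands. The module is installed in compiled form; this text tells all that it offers.
- The arm moves only by the tool servo_tool, never from a script. Its argument "series" is a list that holds one entry, the list of rows, each a list of 7 numbers: the shift along the tool's x, y, z in units of 0.25 m (1.0 is 0.25 m), then the turn, a rotation vector about the tool's x, y, z in units of pi rad (1.0 is pi rad), then the gripper's target within -1 to 1 (shut at 1, half-way at 0, fully open at -1). A call has 1 to 8 rows; each row is the pose to reach, as a shift and turn from the pose commanded when the call began, along the tool's axes at that moment, turning the shorter way round; what a row does not reach only later rows make up. A row lasts 1/12 s, in which the tool goes at most 41.7 mm and 7.16 degrees, less where a joint would pass 70% of its speed; a pose out of reach is approached as far as the arm can. A call with a number of a shift or a turn outside -1 to 1 is refused whole. A call with a gripper value outside its range is refused whole. The fingers move at their own pace and stop on an object; "newtons" is the grip in N (left out, the last holds). Time passes only in rows, so rows that repeat a pose let the fingers close. It gives the time, the measured TCP pose, the force, the opening and the grip force at its end, in the units of the state.
- r.sense(): the state, without advancing time (a new reading comes with each control period).
- r.camera(name): name is "scene" or "top"; returns a dict with "image" (400x640x3 uint8, red, green, blue), "K" (3x3 intrinsics, pixels), "world_from_camera" (4x4, takes a point from camera to world coordinates). Camera axes: x right, y down, z forward; pixel columns grow to the right and rows downward; lengths in mm; the calibration is good to about 2 mm. A picture is of the moment at which its call begins. There is no depth.
- r.job_done(): hands the job in; it is judged then, once.
The state is a dict: "clock": time; "joints": joint angles; "qd": joint speeds; "joint_torque": joint torques, N m; "position": TCP position; "eef_rot": TCP orientation; "ft_force": force on the tool from outside, world axes, zero at the start; "wrist_torque": the same for the moment, N m; "grip_width": finger opening in mm; "grip_force": force on a finger pad.
Only numpy, scipy, OpenCV 4.12 (cv2) and the standard library are available. Lean on these libraries where they do the work, as an engineer would, in place of code of your own. Each camera call takes 0.05 s, during which the arm holds its last target. There are 200 camera calls.

## Working session

There is one attempt and no reset: what is moved stays moved. The work goes in short steps, Python scripts to look and compute and a tool call to move; the robot and the scene stay as the last step left them, time stands still between calls to the robot, and variables do not carry over. Pictures are saved under pics/ and viewed, at most 10 in all, crops included, and the job is handed in when it is done.

Besides the shell and the picture viewer there is one more tool, called as name(argument=value, ...) on one line, values as JSON. servo_tool: Moves the arm, as the interface text tells. Its arguments: {"type":"object","properties":{"series":{"type":"array","items":{"type":"array","items":{"type":"array","items":{"type":"number"}}}},"newtons":{"type":"number"}},"required":["series"]}

```bash
mkdir -p pics; python3 - <<'E'
from workcell import r
import cv2,numpy as np
s=r.sense()
print({k:np.round(s[k],3).tolist() for k in s})
for n in("scene","top"):
    c=r.camera(n); cv2.imwrite(f"pics/{n}1.png",c["image"][:,:,::-1]); print(n,c["K"].tolist(),np.round(c["world_from_camera"],4).tolist())
E
```

```text
{'clock': 0.0, 'joints': [1.098, 0.412, -0.013, 1.597, 0.006, 1.134, -0.082], 'qd': [-0.001, -0.0, 0.003, 0.0, -0.002, -0.0, -0.001], 'joint_torque': [-0.001, -58.795, 0.641, -29.108, -0.054, 0.018, 0.0], 'position': [245.821, -573.991, 186.195], 'eef_rot': [[0.919, 0.394, -0.001], [0.394, -0.919, 0.001], [-0.0, -0.002, -1.0]], 'ft_force': [-0.092, -0.606, 0.095], 'wrist_torque': [0.05, 0.035, -0.024], 'grip_force': 0.0, 'grip_width': 88.052}
scene [[510.86210889999853, 0.0, 314.87832294603544], [0.0, 510.86210889999853, 199.45190745875558], [0.0, 0.0, 1.0]] [[-0.6704, -0.4725, 0.572, -322.7219], [-0.742, 0.4312, -0.5134, 732.826], [-0.0041, -0.7686, -0.6397, 1052.3375], [0.0, 0.0, 0.0, 1.0]]
top [[474.0002186861329, 0.0, 317.0844143819561], [0.0, 474.0002186861329, 199.12572132946534], [0.0, 0.0, 1.0]] [[0.0086, -0.9962, 0.087, 358.7084], [-1.0, -0.0082, 0.0045, -22.4666], [-0.0037, -0.0871, -0.9962, 1618.0007], [0.0, 0.0, 0.0, 1.0]]
```

View pics/scene1.png

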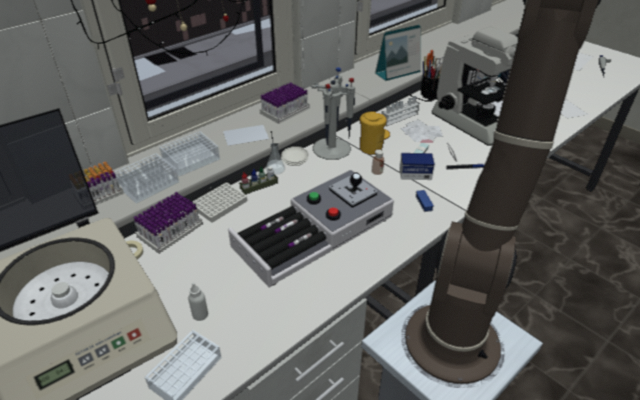

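View pics/top1.png

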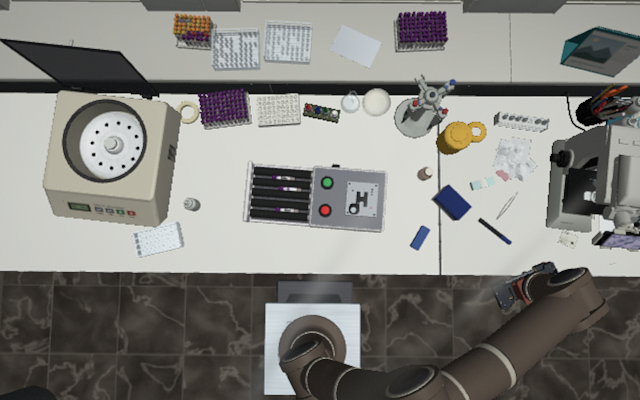

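The scene view shows the mixer mid-desk with the lever near (355,183), green at (313,197) and red at (333,213). In the top view green is at (327,183), red at (324,210) and the gate at (361,199). Next I'll fit the mixer pose and the lever.

```bash
cat > h.py <<'E'
from workcell import r
import cv2,numpy as np
from scipy.optimize import least_squares
def proj(c,P):
    T=np.linalg.inv(c["world_from_camera"]); p=(T[:3,:3]@np.atleast_2d(P).T).T+T[:3,3]; p=p@np.array(c["K"]).T
    return p[:,:2]/p[:,2:]
def m2w(q,P):
    c,s=np.cos(q[2]),np.sin(q[2]); P=np.atleast_2d(P)
    return np.c_[q[0]+c*P[:,0]-s*P[:,1],q[1]+s*P[:,0]+c*P[:,1],P[:,2]]
def knob(f,a): return np.array([140*np.sin(f),-150-140*np.sin(a)*np.cos(f),35+140*np.cos(a)*np.cos(f)])
E
python3 - <<'E'
from h import *
cs={n:r.camera(n) for n in("scene","top")}
B=np.array([[45,-35,104],[-45,-35,104.]]); obs={}
for n,c in cs.items():
    i=c["image"].astype(int); R,G,Bl=i[...,0],i[...,1],i[...,2]; o=[]
    for m in((G>R+50)&(G>Bl+30),(R>G+80)&(R>Bl+80)):
        k,l,st,ce=cv2.connectedComponentsWithStats(m.astype(np.uint8))
        t=[(327,183),(324,210)] if n=="top" else [(313,197),(333,213)]
        j=min(range(1,k),key=lambda j:np.hypot(*(ce[j]-t[len(o)]))); o.append(ce[j]); print(n,ce[j],st[j,4])
    obs[n]=np.array(o)
f=lambda q:np.concatenate([(proj(cs[n],m2w(q,B))-obs[n]).ravel() for n in cs])
s=least_squares(f,[390,-20,-.05]); q=s.x; print(q,s.fun.round(2))
np.save("q.npy",q)
ims=[]
for n,c in cs.items():
    g=proj(c,m2w(q,[[0,-150,98]]))[0].round().astype(int); h=25 if n=="top" else 25
    im=c["image"][g[1]-32:g[1]+18,g[0]-25:g[0]+25,::-1]
    im=cv2.resize(im,(400,400),interpolation=cv2.INTER_CUBIC); print(n,g-[25,32],"scale 8"); ims.append(im)
cv2.imwrite("pics/crop1.png",np.hstack(ims))
for a in(-.2,):
  for ff in(-.28,0,.28): print(ff,[proj(c,m2w(q,knob(ff,a)))[0].round(1) for c in cs.values()])
E
```

```text
scene [313.59574468 194.91489362] 47
scene [332.94230769 210.75      ] 52
top [326.75409836 181.93442623] 61
top [324.63333333 209.81666667] 60
[ 5.03756151e+02 -5.38378881e+00 -7.41606247e-02] [ 0.43 -1.03  0.54 -1.1  -0.83  0.21 -0.99  0.17]
scene [329 156] scale 8
top [335 167] scale 8
-0.28 [array([356.5, 179.2]), array([352.7, 209. ])]
0 [array([347.4, 171.5]), array([353.4, 196.3])]
0.28 [array([339. , 166.6]), array([354.6, 184. ])]
```

View pics/crop1.png

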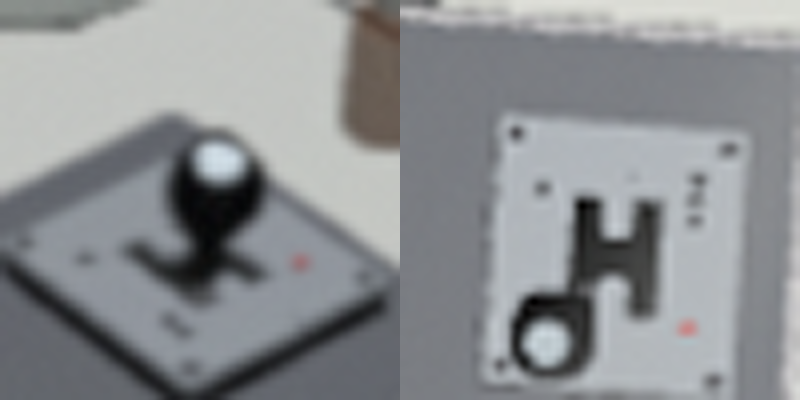

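The top crop shows the knob at about (354,209), which matches f≈-0.28: the lever is in the second slot, back left. My plan is to push with closed fingers, with the tool x axis aligned to mixer x.

```bash
cat > go.py <<'E'
import sys; from h import *
from scipy.spatial.transform import Rotation as Ro
q=np.load("q.npy"); s=r.sense(); R=np.array(s["eef_rot"]); c,sn=np.cos(q[2]),np.sin(q[2])
M=np.array([[c,sn,0],[sn,-c,0],[0,0,-1.]])
p=np.array(s["position"]); d=p-[q[0],q[1],0]
print("clock",s["clock"],"tcp in mixer",np.round([c*d[0]+sn*d[1],-sn*d[0]+c*d[1],d[2]],1),"F",np.round(s["ft_force"],1),"w",round(s["grip_width"],1),"qd",np.abs(s["qd"]).max().round(3))
if len(sys.argv)>3:
    t=m2w(q,[float(v) for v in sys.argv[1:4]])[0]
    print("target",t.round(1),"shift",(R.T@(t-p)/250).round(4),"turn",(Ro.from_matrix(R.T@M).as_rotvec()/np.pi).round(4))
E
python3 go.py -90 -123 235
```

```text
clock 0.2 tcp in mixer [-214.9 -586.3  186.5] F [-0.2  0.4 -0.1] w 87.8 qd 0.002
target [ 404.9 -121.4  235. ] shift [ 1.2976 -1.4147 -0.1926] turn [-3.000e-04  1.000e-04  1.525e-01]
```

servo_tool(series=[[[0,0,-0.12,0,0,0,1],[0.1,-0.1,-0.192,0,0,0.03,1],[0.2,-0.21,-0.192,0,0,0.06,1],[0.3,-0.32,-0.192,0,0,0.09,1],[0.4,-0.43,-0.192,0,0,0.12,1],[0.5,-0.54,-0.192,0,0,0.1525,1],[0.6,-0.65,-0.192,0,0,0.1525,1],[0.65,-0.7,-0.192,0,0,0.1525,1]]])

```text
clock: 0.87
position: [328.0, -345.2, 235.2]
eef_rot: [[0.997, -0.071, 0.0], [-0.071, -0.997, 0.001], [0.0, -0.001, -1.0]]
ft_force: [0.9, 0.0, 0.1]
grip_width: 38.1
grip_force: 0.0
```

```bash
python3 go.py -90 -123 235
```

```text
clock 0.8667 tcp in mixer [-150.1 -351.9  235.2] F [0.9 0.  0.1] w 38.1 qd 0.357
target [ 404.9 -121.4  235. ] shift [ 0.2433 -0.9148  0.0018] turn [-0.0004 -0.0001  0.001 ]
```

servo_tool(series=[[[0.04,-0.14,0,0,0,0,1],[0.08,-0.28,0,0,0,0,1],[0.12,-0.42,0,0,0,0,1],[0.16,-0.56,0,0,0,0,1],[0.2,-0.7,0,0,0,0,1],[0.22,-0.82,0,0,0,0,1],[0.22,-0.9,0,0,0,0,1],[0.22,-0.9,0,0,0,0,1]]])

```text
clock: 1.53
position: [398.7, -125.0, 235.2]
eef_rot: [[0.998, -0.068, 0.0], [-0.068, -0.998, 0.001], [0.0, -0.001, -1.0]]
ft_force: [-0.5, 0.3, 0.0]
grip_width: 0.7
grip_force: 0.0
```

```bash
python3 go.py -90 -123 158
```

```text
clock 1.5333 tcp in mixer [ -95.9 -127.1  235.2] F [-0.5  0.3  0. ] w 0.7 qd 0.077
target [ 404.9 -121.4  158. ] shift [ 0.0236 -0.0158  0.3088] turn [-0.0003 -0.0001  0.0019]
```

servo_tool(series=[[[0,-0.016,0.15,0,0,0.002,1],[0,-0.016,0.3,0,0,0.002,1],[0,-0.016,0.308,0,0,0.002,1],[0.04,-0.016,0.308,0,0,0.002,1],[0.08,-0.016,0.308,0,0,0.002,1],[0.1,-0.016,0.308,0,0,0.002,1],[0.1,-0.016,0.308,0,0,0.002,1]]])

```text
clock: 2.12
position: [426.2, -127.7, 159.7]
eef_rot: [[0.997, -0.081, 0.003], [-0.081, -0.997, -0.0], [0.003, 0.0, -1.0]]
ft_force: [0.2, 0.5, -0.4]
grip_width: 0.3
grip_force: 0.0
```

```bash
python3 go.py -40 -123 158
```

```text
clock 2.1167 tcp in mixer [ -68.3 -127.7  159.7] F [ 0.2  0.5 -0.4] w 0.3 qd 0.041
target [ 454.8 -125.1  158. ] shift [ 0.1129 -0.0196  0.0072] turn [ 0.0001 -0.0011 -0.002 ]
```

Push forward slowly towards f≈-0.1, then check.

servo_tool(series=[[[0.02,-0.01,0.004,0,0,-0.002,1],[0.04,-0.02,0.007,0,0,-0.002,1],[0.06,-0.02,0.007,0,0,-0.002,1],[0.08,-0.02,0.007,0,0,-0.002,1],[0.1,-0.02,0.007,0,0,-0.002,1],[0.113,-0.02,0.007,0,0,-0.002,1],[0.113,-0.02,0.007,0,0,-0.002,1]]])

```text
clock: 2.7
position: [452.6, -124.5, 156.2]
eef_rot: [[0.997, -0.074, 0.0], [-0.074, -0.997, 0.0], [0.0, -0.0, -1.0]]
ft_force: [0.8, 0.4, 0.9]
grip_width: 0.2
grip_force: 0.0
```

```bash
cat > crop.py <<'E'
import sys; from h import *
q=np.load("q.npy"); ims=[]
for n in("scene","top"):
    c=r.camera(n); g=proj(c,m2w(q,[[0,-150,130]]))[0].round().astype(int)
    ims.append(cv2.resize(c["image"][g[1]-30:g[1]+30,g[0]-30:g[0]+30,::-1],(400,400),interpolation=cv2.INTER_CUBIC))
    print(n,"offset",g-30,"scale",6.667,[(f,a,proj(c,m2w(q,knob(f,a)+[0,0,18]))[0].round(1).tolist()) for f,a in((-.1,-.2),(0,-.2),(0,.2),(.3,.2))])
cv2.imwrite(f"pics/{sys.argv[1]}.png",np.hstack(ims))
E
python3 go.py -25 -123 158; python3 crop.py c2
```

```text
clock 2.7 tcp in mixer [ -42.2 -122.6  156.2] F [0.8 0.4 0.9] w 0.2 qd 0.019
target [ 469.7 -126.2  158. ] shift [ 0.0687  0.0016 -0.007 ] turn [-0.0001 -0.      0.    ]
scene offset [324 149] scale 6.667 [(-0.1, -0.2, [350.9, 168.9]), (0, -0.2, [347.6, 166.4]), (0, 0.2, [362.1, 159.5]), (0.3, 0.2, [352.4, 154.9])]
top offset [331 168] scale 6.667 [(-0.1, -0.2, [353.5, 200.3]), (0, -0.2, [353.9, 195.7]), (0, 0.2, [372.2, 197.2]), (0.3, 0.2, [372.6, 183.9])]
```

View pics/c2.png

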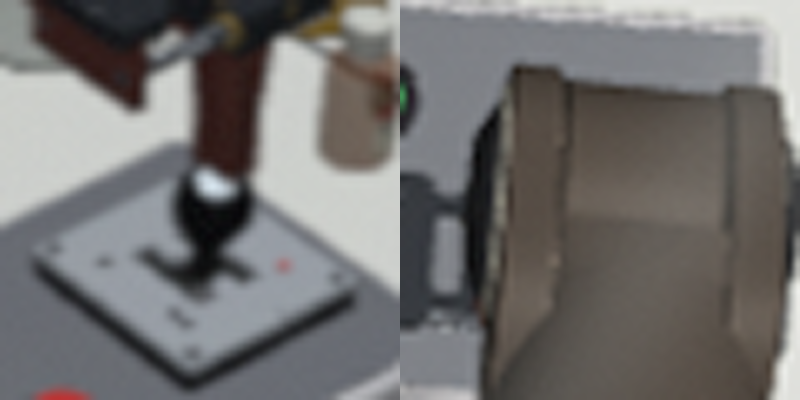

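```bash
python3 - <<'E'
from h import *
q=np.load("q.npy"); c=r.camera("scene"); s=r.sense(); p=np.array(s["position"]); R=np.array(s["eef_rot"])
for d in((0,0,0),(10,0,0),(-10,0,0),(0,13,0),(0,-13,0),(0,0,-40),(10,0,-40),(-10,0,-40),(0,13,-40),(0,-13,-40)): print(d,proj(c,p+R@np.array(d))[0].round(1))
g=[300,120]; im=c["image"][120:220,300:420,::-1]
cv2.imwrite("pics/c3.png",cv2.resize(im,(720,600),interpolation=cv2.INTER_CUBIC))
E
```

```text
(0, 0, 0) [357.2 183. ]
(10, 0, 0) [354.8 181.3]
(-10, 0, 0) [359.5 184.7]
(0, 13, 0) [360.6 181.3]
(0, -13, 0) [353.7 184.8]
(0, 0, -40) [357.9 171.8]
(10, 0, -40) [355.5 170.1]
(-10, 0, -40) [360.2 173.4]
(0, 13, -40) [361.3 170.1]
(0, -13, -40) [354.4 173.5]
```

View pics/c3.png

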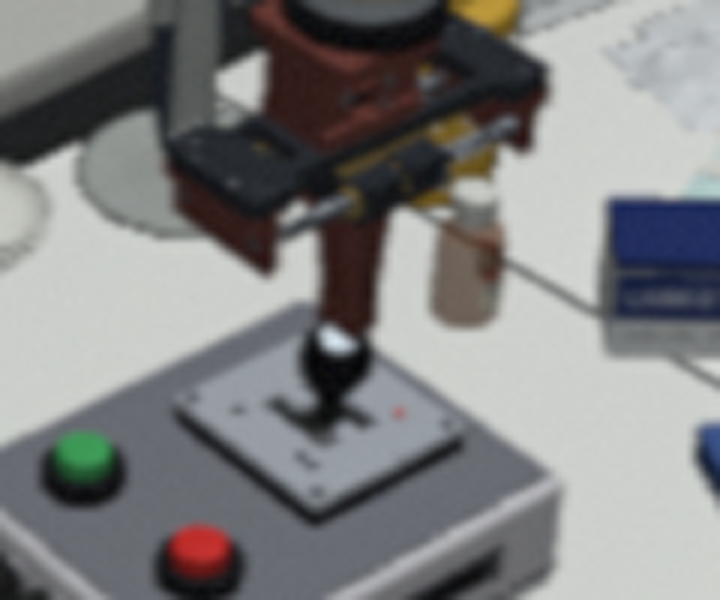

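The scene crop shows the knob at about (337,358), so it hasn't moved, with the finger overlapping it in the view. I'll back off along -x and compare the fingertip pixel with its prediction.

servo_tool(series=[[[-0.08,0,0,0,0,0,1],[-0.16,0,0,0,0,0,1],[-0.2,0,0,0,0,0,1],[-0.2,0,0,0,0,0,1],[-0.2,0,0,0,0,0,1]]])

```text
clock: 3.27
position: [402.5, -121.1, 156.8]
eef_rot: [[0.997, -0.075, 0.001], [-0.075, -0.997, -0.001], [0.001, 0.001, -1.0]]
ft_force: [0.9, 0.2, 0.0]
grip_width: 0.5
grip_force: 0.0
```

```bash
python3 go.py -25 -123 158;python3 - <<'E'
from h import *
c=r.camera("scene"); s=r.sense(); p=np.array(s["position"]); R=np.array(s["eef_rot"])
for d in((0,0,0),(0,0,-40)): print(d,((proj(c,p+R@np.array(d))[0]-[320,130])*8).round(1))
cv2.imwrite("pics/c4.png",cv2.resize(c["image"][130:205,320:390,::-1],(560,600),interpolation=cv2.INTER_CUBIC))
E
```

```text
clock 3.2667 tcp in mixer [ -92.4 -122.9  156.8] F [0.9 0.2 0. ] w 0.5 qd 0.028
target [ 469.7 -126.2  158. ] shift [ 0.2696  0.0003 -0.0045] turn [ 0.0002 -0.0005 -0.0002]
(0, 0, 0) [390.4 490.6]
(0, 0, -40) [397.9 399.8]
```

View pics/c4.png

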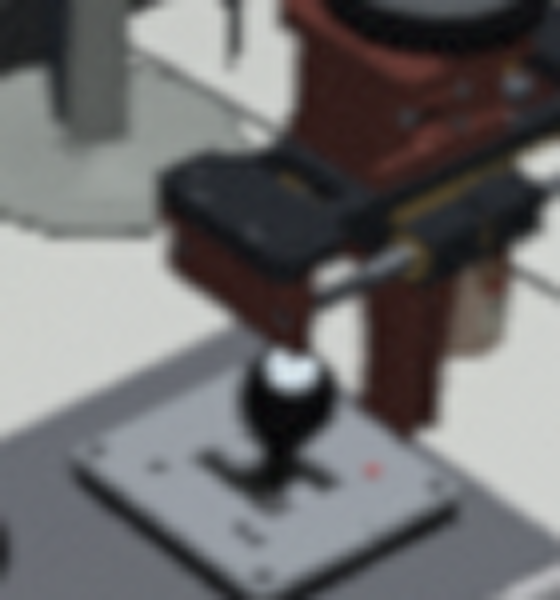

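The fingertip ends at about (403,430) in this crop, but the reported TCP projects to (390,490). The real tip seems to be about 27 mm higher than reported. I'll go lower and push by feel.

servo_tool(series=[[[0,0,0.1,0,0,0,1],[0,0,0.1,0,0,0,1],[0.05,0,0.1,0,0,0,1],[0.1,0,0.1,0,0,0,1],[0.13,0,0.1,0,0,0,1],[0.16,0,0.1,0,0,0,1],[0.16,0,0.1,0,0,0,1]]])

```text
clock: 3.9
position: [443.0, -123.6, 131.3]
eef_rot: [[0.997, -0.074, -0.0], [-0.074, -0.997, 0.0], [-0.0, -0.0, -1.0]]
ft_force: [-0.4, -0.3, -0.2]
grip_width: 0.2
grip_force: 0.5
```

```bash
python3 go.py -40 -123 131
```

```text
clock 3.9 tcp in mixer [ -51.8 -122.4  131.3] F [-0.4 -0.3 -0.2] w 0.2 qd 0.036
target [ 454.8 -125.1  131. ] shift [0.0472 0.0023 0.0014] turn [-0.0001  0.0001  0.0001]
```

```bash
python3 - <<'E'
from h import *
c=r.camera("scene"); s=r.sense(); p=np.array(s["position"]); R=np.array(s["eef_rot"])
a=cv2.resize(c["image"][130:205,320:390,::-1],(560,600),interpolation=cv2.INTER_CUBIC)
P=((proj(c,p)[0]-[320,130])*8).round().astype(int); print(P)
cv2.drawMarker(a,tuple(int(v) for v in P),(0,255,0),0,12)
t=cv2.imread("pics/top1.png")[250:325,480:570]; b=cv2.resize(t,(0,0),fx=2.6,fy=2.6,interpolation=cv2.INTER_CUBIC)
ct=r.camera("top"); p0=np.array([246.,-574,186]); R0=np.array([[.919,.394,0],[.394,-.919,0],[0,0,-1]])
for d in((0,0,0),(0,50,0),(0,-50,0),(0,0,-80),(0,89,-80),(0,-89,-80)):
    P=(proj(ct,p0+R0@np.array(d))[0]-[480,250])*2.6; cv2.drawMarker(b,tuple(int(v) for v in P.round()),(0,255,0) if d[2]==0 else (255,255,0),0,10)
o=np.zeros((600,800,3),np.uint8); o[:,:560]=a; b=b[:,:240]; o[:b.shape[0],560:560+b.shape[1]]=b
cv2.imwrite("pics/c5.png",o)
E
```

```text
[311 492]
```

View pics/c5.png

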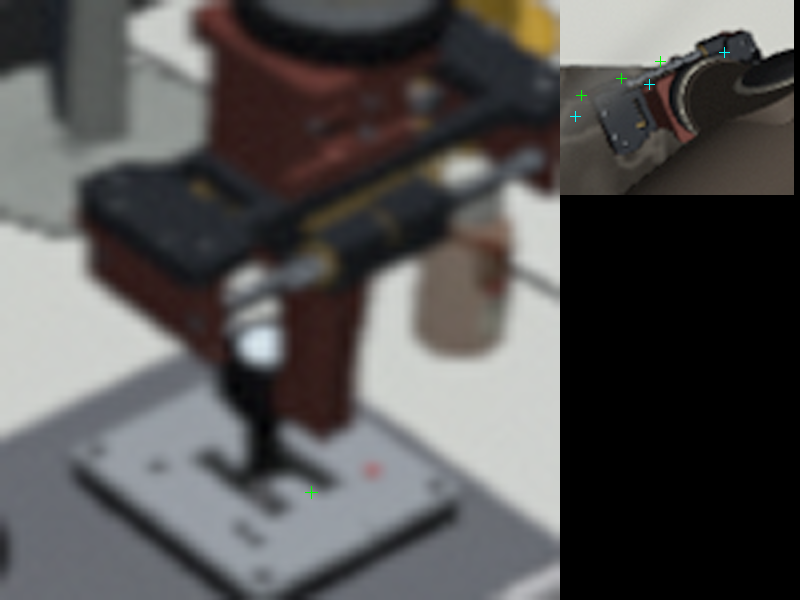

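The knob is now moving forward: its white top went from (290,370) to (258,345), which puts f at about -0.15. The finger reaches about 26 mm less far than the reported TCP. Next I'll track the white top numerically.

servo_tool(series=[[[0.01,0,0,0,0,0,1],[0.03,0,0,0,0,0,1],[0.05,0,0,0,0,0,1],[0.05,0,0,0,0,0,1],[0.05,0,0,0,0,0,1]]])

```text
clock: 4.42
position: [454.8, -124.7, 131.3]
eef_rot: [[0.997, -0.074, 0.0], [-0.074, -0.997, -0.0], [0.0, -0.0, -1.0]]
ft_force: [-1.4, 0.2, 0.6]
grip_width: 0.2
grip_force: 0.3
```

```bash
cat > lev.py <<'E'
from h import *
from scipy.ndimage import label
q=np.load("q.npy")
def white(im,lo=(335,150),hi=(385,185)):
    i=im[lo[1]:hi[1],lo[0]:hi[0]].astype(int)   # bluish-bright top enclosed by black knob
    m=(i.min(2)>205)&(i[...,2]>i[...,0]+3)
    l,k=label(m); return [(np.round(np.argwhere(l==j).mean(0)[::-1]+lo,2).tolist(),int((l==j).sum()),i[l==j].mean(0).round().tolist()) for j in range(1,k+1) if (l==j).sum()>5]
if __name__=="__main__":
    c=r.camera("scene")
    print("first",white(cv2.imread("pics/scene1.png")[:,:,::-1])); print("now",white(c["image"]))
    for f,a in((-.28,-.2),(-.2,-.2),(-.1,-.2),(0,-.2),(0,0),(0,.2),(.15,.2),(.3,.2)):
        n=np.array([np.sin(f),-np.sin(a)*np.cos(f),np.cos(a)*np.cos(f)])
        print(f,a,proj(c,m2w(q,knob(f,a)+18*n))[0].round(1))
E
python3 go.py -30 -123 131; python3 lev.py
```

```text
clock 4.4167 tcp in mixer [ -39.9 -122.6  131.3] F [-1.4  0.2  0.6] w 0.2 qd 0.009
target [ 464.7 -125.8  131. ] shift [0.0398 0.0014 0.0013] turn [-0.     -0.0001 -0.    ]
first []
now []
-0.28 -0.2 [357.  175.8]
-0.2 -0.2 [354.  172.9]
-0.1 -0.2 [350.3 169.8]
0 -0.2 [346.7 167. ]
0 0 [355.  162.1]
0 0.2 [363.  159.1]
0.15 0.2 [357.5 156. ]
0.3 0.2 [352. 154.]
```

```bash
sed -i 's/m=.*/m=(i.min(2)>150)\&(i[...,2]>i[...,0]+8)/' lev.py; python3 - <<'E'
import cv2; i=cv2.imread("pics/scene1.png"); print(i[174:178,354:359,::-1].tolist()[1], i[165,375,::-1])
E
python3 lev.py | head -2
```

```text
[[183, 194, 202], [203, 216, 225], [205, 218, 225], [202, 214, 223], [188, 199, 207]] [104  92  84]
first [([355.89, 175.58], 19, [186.0, 198.0, 206.0])]
now [([349.38, 170.38], 13, [174.0, 185.0, 194.0]), ([342.22, 182.69], 32, [152.0, 158.0, 165.0]), ([362.08, 183.31], 13, [152.0, 158.0, 165.0])]
```

servo_tool(series=[[[0.015,0,0,0,0,0,1],[0.035,0,0,0,0,0,1],[0.055,0,0,0,0,0,1],[0.055,0,0,0,0,0,1],[0.055,0,0,0,0,0,1]]])

```text
clock: 4.93
position: [468.7, -125.7, 131.2]
eef_rot: [[0.997, -0.074, 0.0], [-0.074, -0.997, 0.0], [0.0, -0.0, -1.0]]
ft_force: [0.4, 1.6, 0.8]
grip_width: 0.3
grip_force: 0.0
```

```bash
python3 go.py -100 -123 131; python3 lev.py|head -2
```

```text
clock 4.9333 tcp in mixer [ -26.1 -122.6  131.2] F [0.4 1.6 0.8] w 0.3 qd 0.01
target [ 394.9 -120.6  131. ] shift [-0.2957  0.0017  0.0006] turn [-0.     -0.0001 -0.    ]
first [([355.89, 175.58], 19, [186.0, 198.0, 206.0])]
now [([346.0, 167.5], 12, [175.0, 187.0, 195.0]), ([361.4, 182.2], 15, [151.0, 157.0, 164.0]), ([342.24, 182.65], 17, [151.0, 157.0, 164.0])]
```

servo_tool(series=[[[-0.08,0,0,0,0,0,1],[-0.16,0,0,0,0,0,1],[-0.16,-0.1,0,0,0,0,1],[-0.16,-0.2,0,0,0,0,1],[-0.06,-0.2,0,0,0,0,1],[0.04,-0.2,0,0,0,0,1],[0.1,-0.2,0,0,0,0,1],[0.1,-0.2,0,0,0,0,1]]])

```text
clock: 5.65
position: [499.9, -77.5, 131.4]
eef_rot: [[0.997, -0.074, 0.003], [-0.074, -0.997, 0.001], [0.003, -0.001, -1.0]]
ft_force: [-0.9, -0.2, 0.7]
grip_width: 0.2
grip_force: 0.0
```

```bash
python3 go.py 0 -95 131; python3 lev.py|head -2
```

```text
clock 5.65 tcp in mixer [  1.5 -72.2 131.4] F [-0.9 -0.2  0.7] w 0.2 qd 0.076
target [ 496.7 -100.1  131. ] shift [-0.0058  0.0911  0.0015] turn [-0.0002 -0.0008  0.0001]
first [([355.89, 175.58], 19, [186.0, 198.0, 206.0])]
now [([346.29, 167.5], 14, [174.0, 186.0, 194.0])]
```

servo_tool(series=[[[-0.004,0.04,0,0,0,0,1],[-0.004,0.08,0,0,0,0,1],[-0.004,0.1,0,0,0,0,1],[-0.004,0.12,0,0,0,0,1],[-0.004,0.14,0,0,0,0,1],[-0.004,0.16,0,0,0,0,1],[-0.004,0.18,0,0,0,0,1],[-0.004,0.18,0,0,0,0,1]]])

```text
clock: 6.37
position: [492.2, -124.0, 131.3]
eef_rot: [[0.997, -0.076, -0.0], [-0.076, -0.997, -0.001], [0.0, 0.001, -1.0]]
ft_force: [-0.1, -1.1, 1.2]
grip_width: 0.4
grip_force: 0.2
```

```bash
python3 go.py 0 -150 131; python3 lev.py|sed -n '2p;7,8p'
```

```text
clock 6.3667 tcp in mixer [  -2.7 -119.2  131.3] F [-0.1 -1.1  1.2] w 0.4 qd 0.021
target [ 492.6 -155.   131. ] shift [0.0111 0.1234 0.0012] turn [ 0.0002 -0.     -0.0005]
now []
0 0 [355.  162.1]
0 0.2 [363.  159.1]
```

servo_tool(series=[[[0,0.02,0,0,0,0,1],[0,0.04,0,0,0,0,1],[0,0.06,0,0,0,0,1],[0,0.08,0,0,0,0,1],[0,0.1,0,0,0,0,1],[0,0.115,0,0,0,0,1],[0,0.115,0,0,0,0,1]]])

```text
clock: 7.0
position: [490.1, -152.6, 131.2]
eef_rot: [[0.997, -0.076, -0.0], [-0.076, -0.997, -0.001], [-0.0, 0.001, -1.0]]
ft_force: [0.7, 0.4, -0.1]
grip_width: 0.4
grip_force: 0.1
```

```bash
python3 go.py 0 -155 131
```

```text
clock 7.0 tcp in mixer [  -2.7 -147.8  131.2] F [ 0.7  0.4 -0.1] w 0.4 qd 0.017
target [ 492.3 -160.   131. ] shift [0.011  0.0287 0.0008] turn [ 0.0002  0.     -0.0005]
```

servo_tool(series=[[[0,0.01,0,0,0,0,1],[0,0.02,0,0,0,0,1],[0,0.02,0,0,0,0,1]]])

```text
clock: 7.25
position: [489.6, -156.6, 131.1]
eef_rot: [[0.997, -0.075, -0.0], [-0.075, -0.997, -0.0], [-0.0, 0.0, -1.0]]
ft_force: [-0.4, 0.9, -1.2]
grip_width: 0.2
grip_force: 0.4
```

```bash
python3 go.py -65 -110 131
```

```text
clock 7.25 tcp in mixer [  -2.9 -151.8  131.1] F [-0.4  0.9 -1.2] w 0.2 qd 0.011
target [ 430.8 -110.3  131. ] shift [-0.2486 -0.1672  0.0004] turn [ 0.      0.0002 -0.0001]
```

servo_tool(series=[[[0,-0.08,0,0,0,0,1],[-0.1,-0.13,0,0,0,0,1],[-0.22,-0.13,0,0,0,0,1],[-0.3,-0.1,0,0,0,0,1],[-0.3,0,0,0,0,0,1],[-0.3,0.1,0,0,0,0,1],[-0.3,0.1,0,0,0,0,1],[-0.3,0.1,0,0,0,0,1]]])

```text
clock: 7.92
position: [413.0, -176.8, 131.4]
eef_rot: [[0.997, -0.077, 0.0], [-0.077, -0.997, -0.001], [0.0, 0.001, -1.0]]
ft_force: [-0.3, -0.4, 0.5]
grip_width: 0.5
grip_force: 0.0
```

```bash
python3 go.py -40 -176 131; python3 lev.py|sed -n '2p;7,8p'
```

```text
clock 7.9167 tcp in mixer [ -77.8 -177.7  131.4] F [-0.3 -0.4  0.5] w 0.5 qd 0.034
target [ 450.8 -177.9  131. ] shift [ 0.1514 -0.0071  0.0014] turn [ 0.0002 -0.     -0.001 ]
now [([344.9, 181.88], 50, [152.0, 158.0, 164.0]), ([362.43, 183.36], 14, [152.0, 157.0, 165.0])]
0 0 [355.  162.1]
0 0.2 [363.  159.1]
```

Knob top not found, so I'll look at it.

```bash
python3 - <<'E'
from h import *
c=r.camera("scene")
cv2.imwrite("pics/c6.png",cv2.resize(c["image"][130:205,320:400,::-1],(640,600),interpolation=cv2.INTER_CUBIC))
E
```

```text
(no output)
```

View pics/c6.png

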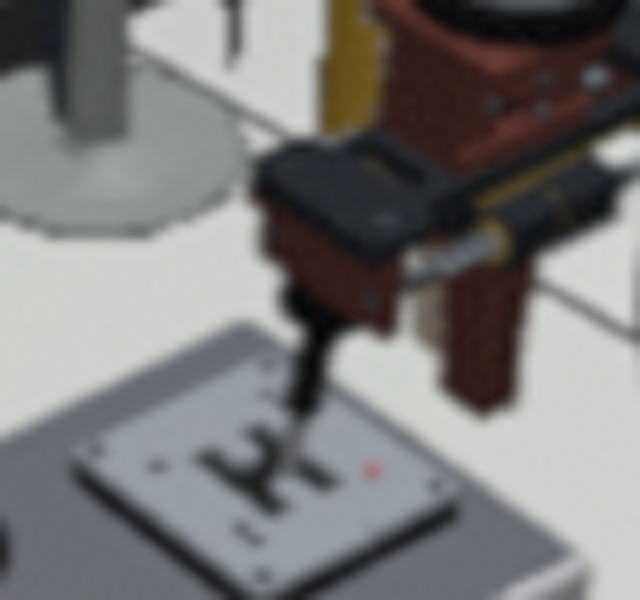

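The crop shows the shaft entering the gate at about (288,460), the right end of neutral. Now I'll push forward.

servo_tool(series=[[[0.08,0,0,0,0,-0.001,1],[0.16,0,0,0,0,-0.001,1],[0.19,0,0,0,0,-0.001,1],[0.21,0,0,0,0,-0.001,1],[0.23,0,0,0,0,-0.001,1],[0.25,0,0,0,0,-0.001,1],[0.27,0,0,0,0,-0.001,1],[0.27,0,0,0,0,-0.001,1]]])

```text
clock: 8.68
position: [480.9, -180.2, 131.2]
eef_rot: [[0.997, -0.071, -0.0], [-0.071, -0.997, 0.0], [-0.0, -0.0, -1.0]]
ft_force: [-1.6, 1.2, 0.2]
grip_width: 0.4
grip_force: 0.6
```

```bash
python3 go.py 10 -177 131; python3 lev.py|sed -n '2p;8,10p'
```

```text
clock 8.6833 tcp in mixer [  -9.8 -176.   131.2] F [-1.6  1.2  0.2] w 0.4 qd 0.017
target [ 500.6 -182.6  131. ] shift [0.0793 0.0041 0.0007] turn [-0.0001  0.0001  0.0011]
now [([360.0, 182.5], 10, [151.0, 156.0, 164.0])]
0 0.2 [363.  159.1]
0.15 0.2 [357.5 156. ]
0.3 0.2 [352. 154.]
```

servo_tool(series=[[[0.02,0,0,0,0,0,1],[0.04,0,0,0,0,0,1],[0.06,0,0,0,0,0,1],[0.08,0,0,0,0,0,1],[0.09,0,0,0,0,0,1],[0.09,0,0,0,0,0,1]]])

```text
clock: 9.23
position: [503.8, -182.3, 131.2]
eef_rot: [[0.997, -0.071, 0.0], [-0.071, -0.997, -0.0], [0.0, 0.0, -1.0]]
ft_force: [-1.1, 0.1, -0.4]
grip_width: 0.6
grip_force: 0.5
```

servo_tool(series=[[[0.01,0,0,0,0,0,1],[0.02,0,0,0,0,0,1],[0.02,0,0,0,0,0,1]]])

```text
clock: 9.48
position: [508.4, -182.6, 131.3]
eef_rot: [[0.997, -0.071, 0.0], [-0.071, -0.997, -0.0], [0.0, 0.0, -1.0]]
ft_force: [-1.0, -0.6, 0.5]
grip_width: 0.3
grip_force: 0.7
```

```bash
python3 go.py 10 -177 131
```

```text
clock 9.4833 tcp in mixer [  17.7 -176.4  131.3] F [-1.  -0.6  0.5] w 0.3 qd 0.008
target [ 500.6 -182.6  131. ] shift [-0.031   0.0024  0.0013] turn [ 0.     -0.0001  0.001 ]
```

servo_tool(series=[[[0.01,0,0,0,0,0,1],[0.02,0,0,0,0,0,1],[0.02,0,0,0,0,0,1]]])

```text
clock: 9.73
position: [510.9, -182.8, 130.7]
eef_rot: [[0.997, -0.071, -0.005], [-0.071, -0.997, 0.0], [-0.005, -0.0, -1.0]]
ft_force: [-8.3, 1.1, 1.9]
grip_width: 0.6
grip_force: 4.2
```

servo_tool(series=[[[0.01,0,0,0,0,0,1],[0.02,0,0,0,0,0,1],[0.02,0,0,0,0,0,1]]])

```text
clock: 9.98
position: [512.4, -183.0, 130.3]
eef_rot: [[0.997, -0.072, -0.011], [-0.072, -0.997, 0.001], [-0.011, -0.0, -1.0]]
ft_force: [-17.9, 1.1, 8.1]
grip_width: 0.5
grip_force: 10.1
```

```bash
python3 go.py 10 -177 131;  python3 lev.py|sed -n '2p;8,10p'
```

```text
clock 9.9833 tcp in mixer [  21.8 -176.5  130.3] F [-17.9   1.1   8.1] w 0.5 qd 0.011
target [ 500.6 -182.6  131. ] shift [-0.0471  0.0018 -0.0023] turn [-0.0001  0.0036  0.0007]
now []
0 0.2 [363.  159.1]
0.15 0.2 [357.5 156. ]
0.3 0.2 [352. 154.]
```

The lever hit the stop at about 18 N. I'll back off, rise and check.

servo_tool(series=[[[-0.1,0,0,0,0,0,1],[-0.2,0,0,0,0,0,1],[-0.3,0,0,0,0,0,1],[-0.3,0,-0.15,0,0,0,1],[-0.3,0,-0.3,0,0,0,1],[-0.3,0,-0.36,0,0,0,1],[-0.3,0,-0.36,0,0,0,1]]])

```text
clock: 10.62
position: [446.3, -178.7, 226.0]
eef_rot: [[0.997, -0.071, 0.009], [-0.071, -0.997, -0.003], [0.009, 0.003, -1.0]]
ft_force: [0.5, 0.1, -0.0]
grip_width: 0.7
grip_force: 0.0
```

```bash
python3 go.py 45 -35 200;  python3 lev.py|sed -n '2p;8,10p'
```

```text
clock 10.6167 tcp in mixer [ -44.5 -177.1  226. ] F [ 0.5  0.1 -0. ] w 0.7 qd 0.071
target [546.  -43.6 200. ] shift [ 0.3585 -0.5678  0.1055] turn [ 0.0008 -0.0028  0.0009]
now []
0 0.2 [363.  159.1]
0.15 0.2 [357.5 156. ]
0.3 0.2 [352. 154.]
```

servo_tool(series=[[[0.06,-0.12,0,0,0,0,1],[0.12,-0.24,0,0,0,0,1],[0.18,-0.36,0,0,0,0,1],[0.26,-0.46,0,0,0,0,1],[0.34,-0.54,0,0,0,0,1],[0.358,-0.568,0,0,0,0,1],[0.358,-0.568,0,0,0,0,1],[0.358,-0.568,0,0,0,0,1]]])

```text
clock: 11.33
position: [541.9, -42.8, 220.1]
eef_rot: [[0.998, -0.07, -0.002], [-0.07, -0.998, 0.0], [-0.002, 0.0, -1.0]]
ft_force: [-0.7, 0.2, -0.6]
grip_width: 0.4
grip_force: 0.0
```

```bash
python3 go.py 45 -35 120;  python3 lev.py|sed -n '2p;8,10p'
python3 - <<'E'
from h import *
c=r.camera("scene"); t=r.camera("top")
a=cv2.resize(c["image"][120:220,290:390,::-1],(400,400),interpolation=cv2.INTER_CUBIC)
b=cv2.resize(t["image"][160:235,310:385,::-1],(400,400),interpolation=cv2.INTER_CUBIC)
cv2.imwrite("pics/c7.png",np.hstack([a,b]))
E
```

```text
clock 11.3333 tcp in mixer [ 40.8 -34.5 220.1] F [-0.7  0.2 -0.6] w 0.4 qd 0.026
target [546.  -43.6 120. ] shift [0.0177 0.0021 0.4002] turn [0.     0.0006 0.0012]
now []
0 0.2 [363.  159.1]
0.15 0.2 [357.5 156. ]
0.3 0.2 [352. 154.]
```

View pics/c7.png

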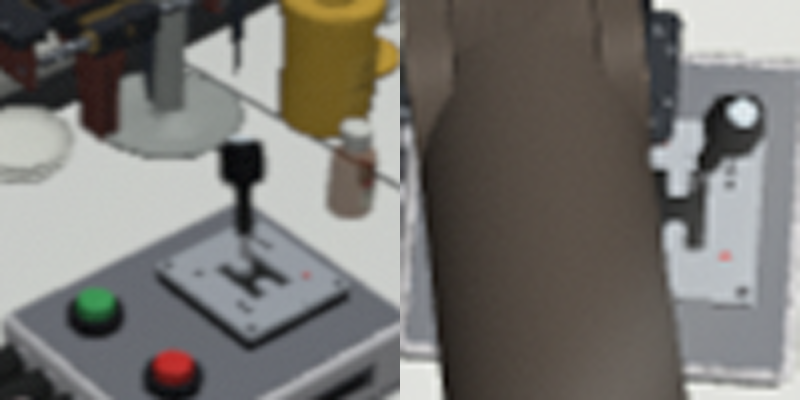

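The lever is fully home in the third slot: in the top crop the knob is at (735,125), beside the three dots. The finger is above the green button, so I'll descend carefully.

servo_tool(series=[[[0.018,0,0.1,0,0,0,1],[0.018,0,0.25,0,0,0,1],[0.018,0,0.38,0,0,0,1],[0.018,0,0.44,0,0,0,1],[0.018,0,0.44,0,0,0,1],[0.018,0,0.44,0,0,0,1]]])

```text
clock: 11.98
position: [546.4, -43.9, 111.3]
eef_rot: [[0.997, -0.072, -0.001], [-0.072, -0.997, -0.0], [-0.001, 0.0, -1.0]]
ft_force: [-0.6, -0.3, -0.1]
grip_width: 0.3
grip_force: 0.0
```

```bash
python3 go.py 45 -35 82
```

```text
clock 11.9833 tcp in mixer [ 45.4 -35.3 111.3] F [-0.6 -0.3 -0.1] w 0.3 qd 0.038
target [546.  -43.6  82. ] shift [-0.0014 -0.0011  0.117 ] turn [0.0001 0.0004 0.0005]
```

servo_tool(series=[[[0,0,0.02,0,0,0,1],[0,0,0.04,0,0,0,1],[0,0,0.04,0,0,0,1]]])

```text
clock: 12.23
position: [547.3, -43.2, 101.6]
eef_rot: [[0.997, -0.071, 0.001], [-0.071, -0.997, -0.0], [0.001, 0.0, -1.0]]
ft_force: [0.6, 0.4, -1.0]
grip_width: 0.9
grip_force: 0.0
```

servo_tool(series=[[[0,0,0.02,0,0,0,1],[0,0,0.04,0,0,0,1],[0,0,0.04,0,0,0,1]]])

```text
clock: 12.48
position: [546.6, -42.9, 90.5]
eef_rot: [[0.997, -0.071, -0.001], [-0.071, -0.997, -0.0], [-0.001, 0.0, -1.0]]
ft_force: [-0.9, 0.6, -0.0]
grip_width: 0.5
grip_force: 0.0
```

servo_tool(series=[[[0,0,0.02,0,0,0,1],[0,0,0.035,0,0,0,1],[0,0,0.035,0,0,0,1]]])

```text
clock: 12.73
position: [546.5, -42.9, 81.6]
eef_rot: [[0.997, -0.071, -0.001], [-0.071, -0.997, 0.0], [-0.001, 0.0, -1.0]]
ft_force: [-0.0, 0.3, 0.1]
grip_width: 0.9
grip_force: 0.0
```

servo_tool(series=[[[0,0,0.008,0,0,0,1],[0,0,0.016,0,0,0,1],[0,0,0.016,0,0,0,1]]])

```text
clock: 12.98
position: [546.8, -42.9, 78.2]
eef_rot: [[0.997, -0.071, -0.0], [-0.071, -0.997, 0.0], [-0.0, 0.0, -1.0]]
ft_force: [-0.5, 0.3, 0.3]
grip_width: 0.5
grip_force: 0.0
```

servo_tool(series=[[[0,0,0.006,0,0,0,1],[0,0,0.012,0,0,0,1],[0,0,0.012,0,0,0,1]]])

```text
clock: 13.23
position: [546.9, -42.9, 75.3]
eef_rot: [[0.997, -0.071, -0.0], [-0.071, -0.997, -0.0], [-0.0, 0.0, -1.0]]
ft_force: [-0.2, -0.2, 0.0]
grip_width: -0.0
grip_force: 0.0
```

servo_tool(series=[[[0,0,0.006,0,0,0,1],[0,0,0.012,0,0,0,1],[0,0,0.012,0,0,0,1]]])

```text
clock: 13.48
position: [546.9, -42.9, 72.2]
eef_rot: [[0.997, -0.071, -0.0], [-0.071, -0.997, -0.0], [-0.0, 0.0, -1.0]]
ft_force: [-0.3, -0.1, 0.6]
grip_width: 0.4
grip_force: 0.0
```

servo_tool(series=[[[0,0,0.006,0,0,0,1],[0,0,0.012,0,0,0,1],[0,0,0.012,0,0,0,1]]])

```text
clock: 13.73
position: [546.8, -42.9, 69.2]
eef_rot: [[0.997, -0.071, -0.0], [-0.071, -0.997, 0.0], [-0.0, 0.0, -1.0]]
ft_force: [-0.1, -0.7, -0.1]
grip_width: 0.1
grip_force: 0.0
```

```bash
python3 - <<'E'
from h import *
c=r.camera("scene"); q=np.load("q.npy")
a=cv2.resize(c["image"][140:230,270:390,::-1],(800,600),interpolation=cv2.INTER_CUBIC)
p=np.array(r.sense()["position"]); k=600/90
for P in(p,p+[0,0,30]): print(((proj(c,P)[0]-[270,140])*k).round())
print("green now/obs",((np.array([313.6,194.9])-[270,140])*k).round(), ((proj(c,m2w(q,[[45,-35,104]]))[0]-[270,140])*k).round())
cv2.imwrite("pics/c8.png",a)
E
```

```text
[291. 419.]
[291. 367.]
green now/obs [291. 366.] [294. 359.]
```

View pics/c8.png

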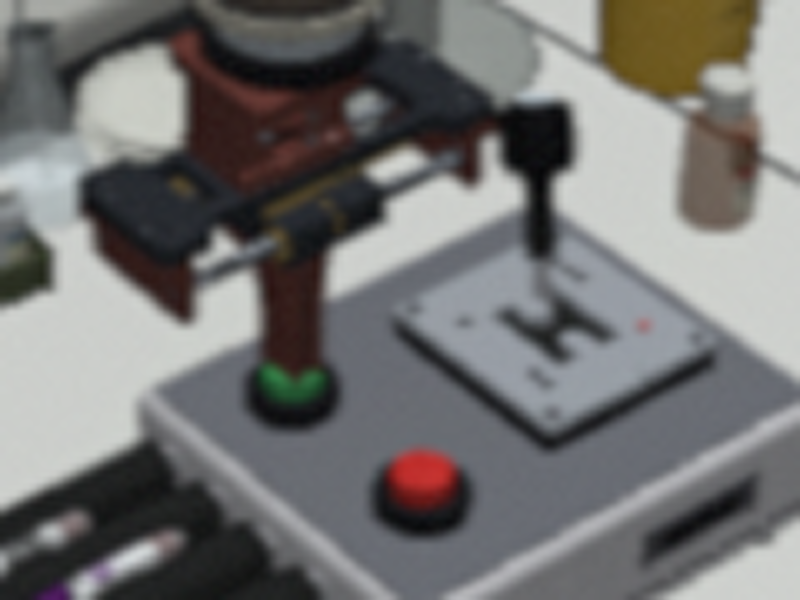

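The fingertip (291,378) is centred on the green button and almost touching it. The lever is home and the gripper is clear of it. I'll continue down.

servo_tool(series=[[[0,0,0.005,0,0,0,1],[0,0,0.01,0,0,0,1],[0,0,0.01,0,0,0,1]]])

```text
clock: 14.03
position: [547.1, -42.9, 67.0]
eef_rot: [[0.997, -0.071, 0.0], [-0.071, -0.997, -0.0], [0.0, 0.0, -1.0]]
ft_force: [-0.9, 1.0, 2.5]
grip_width: 0.4
grip_force: 0.9
```

servo_tool(series=[[[0,0,0.005,0,0,0,1],[0,0,0.01,0,0,0,1],[0,0,0.01,0,0,0,1]]])

```text
clock: 14.28
position: [547.2, -42.9, 64.5]
eef_rot: [[0.997, -0.071, 0.0], [-0.071, -0.997, 0.0], [0.0, -0.0, -1.0]]
ft_force: [-1.1, 1.1, 3.5]
grip_width: 0.7
grip_force: 1.5
```

servo_tool(series=[[[0,0,0.005,0,0,0,1],[0,0,0.01,0,0,0,1],[0,0,0.01,0,0,0,1]]])

```text
clock: 14.53
position: [547.2, -42.9, 62.7]
eef_rot: [[0.997, -0.071, 0.0], [-0.071, -0.997, -0.0], [0.0, 0.0, -1.0]]
ft_force: [-2.8, 0.0, 8.6]
grip_width: 0.9
grip_force: 4.5
```

The button has bottomed out (8.6 N). A touch more and a short hold, then I'll release and rise.

servo_tool(series=[[[0,0,0.005,0,0,0,1],[0,0,0.005,0,0,0,1],[0,0,-0.1,0,0,0,1],[0,0,-0.25,0,0,0,1],[0,0,-0.4,0,0,0,1],[0,0,-0.6,0,0,0,1],[0,0,-0.6,0,0,0,1],[0,0,-0.6,0,0,0,1]]])

```text
clock: 15.2
position: [549.0, -42.9, 215.3]
eef_rot: [[0.997, -0.071, 0.006], [-0.071, -0.997, -0.001], [0.006, 0.0, -1.0]]
ft_force: [0.8, 0.2, -0.9]
grip_width: 0.5
grip_force: 0.0
```

servo_tool(series=[[[0,0,0,0,0,0,1],[0,0,0,0,0,0,1],[0,0,0,0,0,0,1],[0,0,0,0,0,0,1]]])

```text
clock: 15.53
position: [546.1, -42.9, 210.3]
eef_rot: [[0.997, -0.071, -0.003], [-0.071, -0.997, 0.0], [-0.003, -0.0, -1.0]]
ft_force: [-0.1, 0.1, -0.2]
grip_width: 0.6
grip_force: 0.0
```

```bash
python3 go.py; python3 - <<'E'
from h import *
# lever unmoved since pics/c8: compare knob area; green visible again
c=r.camera("scene")["image"].astype(int); k=(c[140:180,340:360].max(2)<45); print("knob dark centroid",np.argwhere(k).mean(0)[::-1]+[340,140],k.sum())
g=(c[...,1]>c[...,0]+50)&(c[...,1]>c[...,2]+30); g[:,:300]=0;g[:,330:]=0; print("green",np.argwhere(g).mean(0)[::-1],g.sum())
print(r.job_done())
E
```

```text
clock 15.5333 tcp in mixer [ 45.1 -34.3 210.3] F [-0.1  0.1 -0.2] w 0.6 qd 0.01
knob dark centroid [350.04310345 163.55172414] 116
green [313.5 195. ] 50
the job is handed in; nothing more can be done
None
```

The lever was pushed home into third gear, then the green start button was pressed to its stop and released; the job is handed in at about 15.5 s, and the hand-in returned no verdict.

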